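# Unhook the drained wash basket and stand it in the parts dish

### The arm

A 7-joint arm with a two-finger parallel gripper is mounted at the origin on a cart in front of the work surface, level with it; the furniture and walls round the work are solid. World frame = base frame: x ahead of the robot, y to its left, z up, the work surface at z = 0. Lengths are in m, angles in rad, forces in N, time in s.
With the tool pointing down it reaches from about 0.35 to 0.9 m from the base axis. Payload 7.2 kg.
Tool frame: the origin (TCP) lies midway between the tips of the shut fingers; the grasp point (between the pads) lies 19 mm behind it; z points along the fingers, y is the line along which they close (so a half turn about z gives the same grasp; the last joint's range is limited). The gripper opens to 88 mm and grips with 3 to 60 N. Pads are 20 mm wide; open, the fingers measure 115 mm over their backs; the gripper's body (75 mm by 178 mm) begins 61 mm behind the grasp point.
Start: joints at [-1.313, 0.411, -0.013, 1.596, 0.006, 1.134, -0.082], TCP at [0.2, 0.592, 0.223] pointing down, gripper open.
Joint ranges: [-2.95, 2.95], [-0.29, 1.99], [-1.47, 1.44], [0.14, 2.54], [-1.03, 4.17], [0.13, 1.85], [-2.86, 2.86]. Speed limits (rad/s): [2.39, 2.39, 3.01, 3.01, 3.14, 3.14, 3.14].

### API

Orientations are given as a rotation vector (axis times angle).
In Python, from bench import get_state, get_image, hand_in gives the robot as it stands.
- The arm moves only by the tool move_arm, never from a script. Its argument "series" is a list of rows, each a list of 5 numbers: the opening, from 0 (shut) to 1 (fully open), then the shift along the tool's x, y, z in cm, then the turn about the tool's z in rad. A call has 1 to 5 rows; each row shifts and turns the commanded pose from where the row before left it, along the tool's axes as they then stand; what a row does not reach is not made up. A row lasts 1/8 s, in which the tool goes at most 62.5 mm and 10.7 degrees, less where a joint would pass 70% of its speed; a pose out of reach is approached as far as the arm can. A call with a gripper value outside its range is refused whole. The fingers move at their own pace and stop on an object; the grip force is fixed at half the most. Time passes only in rows, so rows that do not move let the fingers close. It gives the time, the measured TCP pose, the force, the opening and the grip force at its end, in the units of the state.
- get_state(): the state, without advancing time (a new reading comes with each control period).
- get_image(name): name is "scene" or "top" or "wrist"; returns a dict with "color" (400x640x3 uint8, red, green, blue), "range_z" (400x640 float32, m along the optical axis (not along the pixel's ray), 0 where there is no reading), "camera_matrix" (3x3 intrinsics, pixels), "D" ([k1, k2, p1, p2, k3] as OpenCV has them; the pictures are not rectified), "R" (3x3) and "t" (3): a world point X has camera coordinates R X + t. Camera axes: x right, y down, z forward; pixel columns grow to the right and rows downward; lengths in m; the calibration is good to about 2 mm. A picture is of the moment at which its call begins.
- hand_in(): hands the job in; it is judged then, once.
The state is a dict: "t": time; "joint_positions": joint angles; "qd": joint speeds; "effort": joint torques, N m; "eef_pos": TCP position; "tcp_rot": TCP orientation; "wrist_force": force on the tool from outside, world axes, zero at the start; "torque": the same for the moment, N m; "grip_width": finger opening in m; "finger_force": force on a finger pad.
Only numpy, scipy, OpenCV 4.12 (cv2) and the standard library are available. Lean on these libraries where they do the work, as an engineer would, in place of code of your own. Each camera call takes 0.05 s, during which the arm holds its last target. There are 200 camera calls.

### The job

The washed parts have drained: take the wire basket by its red grip and, keeping it level, lift it until its tongue is past the upturned tip of the rack's hook, draw it out towards the open side, stand it gently and centrally in the round steel dish and let go. The tip has been set to a height nobody has measured, so feel for the gap and never force the basket against the tip or the yellow bar above it. Keep both parts in the basket and leave the ratchet and the red carton alone.

Things in the scene. Friction and masses are not known exactly. Their poses are not given: they have to be found in the camera images.
- rack: Blue and grey draining rack, fixed, 272 mm high, on a 190 x 160 mm base 12 mm thick. Origin on the bench under the middle of its upright back plate (100 mm wide, y along it); -x is the open side where the basket hangs. A black rest block (face at x = -43 mm, z 61 to 83 mm) steadies the basket. Its clamps are light: a lifted basket pressed on it with over 12 N is being forced.
- hook_floor (a point): Middle of the hook's floor, 120 mm up, axes as the rack's. In front of it (rack x -38.5 to -34.5 mm) a steel plate has a window 66 mm wide, 69 mm high: its sill is the hook's upturned tip, the yellow bar at its head a keeper. The plate is clamped with the sill anywhere from 15 to 50 mm above the hook's floor: never measured, only to be seen or felt.
- basket: Steel wire basket, 64 x 56 x 46 mm, 0.2 to 0.35 kg, red grip above, hanger behind. Origin at the middle of its underside; x to its hanger, z up. It hangs with axes parallel to the rack's, origin 118 mm on the open side of the rack's and 45 mm up. Behind it, a heel arm (z 24 to 44 mm) and an upright strap reach x = 75 mm.
- basket_grip (a point): Centre of the basket's red grip, 110 mm above the middle of the basket's underside; axes as the basket's. The grip is 56 mm along x, 14 mm along y (take it across this) and 30 mm high, free on both sides.
- tongue_foot (a point): Middle of the lower edge of the basket's tongue (40 mm wide, 7 mm thick with the round bead down its middle), at x 87.5, z 75 mm of the basket; it stands on the hook's floor behind the tip. A bridge, underside 55 mm and top 60 mm above this edge, runs from it through the window to the basket. So the tongue clears the sill when lifted by the sill's height; 9 mm higher the bridge meets the yellow bar.
- dish: Round pressed steel parts dish, loose on the bench, 175 mm across and 15 mm high; origin at the centre of its underside. Its flat floor is 2 mm thick and about 106 mm across, with a sloping rim round it.
- bush: Loose sand-coloured plain bush, 26 mm across and 12 mm high, in the basket; origin at the centre of its underside.
- coupling_nut: Loose black round coupling nut, 25 mm across and 18 mm high, in the basket; origin at the centre of its underside.
- ratchet: Ratchet with a black handle, 184 mm long and 40 mm high, lying loose on the right of the bench; bystander.
- red_carton: Red carton, 69 x 105 x 42 mm, loose on the left of the bench; origin under its centre; bystander.
Not all that is in view belongs to the job. Of the things that look like the basket, the largest one is meant.

How it is judged:
By the outcome, as a careful person would: the job done as asked, in the order asked, and still so for the second after the job is handed in, with the robot touching nothing.
It also fails if it takes over 54 s, if anything falls off the work surface, if the arm or the gripper's body presses on something with over 40 N, if the wrist force passes 120 N, or if a joint passes its speed limit or range.

## Working session

There is one attempt and no reset: what is moved stays moved. The work goes in short steps, Python scripts to look and compute and a tool call to move; the robot and the scene stay as the last step left them, time stands still between calls to the robot, and variables do not carry over. Pictures are saved under pics/ and viewed, at most 12 in all, crops included, and the job is handed in when it is done.

Besides the shell and the picture viewer there is one more tool, called as name(argument=value, ...), one argument or row to a line, values as JSON. move_arm: Moves the arm, as the interface text tells. Its arguments: {"type":"object","properties":{"series":{"type":"array","items":{"type":"array","items":{"type":"number"}}}},"required":["series"]}

```bash
mkdir -p pics; ls
cat > h.py <<'E'
import numpy as np, cv2, pickle
from bench import get_state, get_image
def grab(n):
    im=get_image(n); im={k:np.array(v) for k,v in im.items()}
    pickle.dump(im,open(f'{n}.pkl','wb')); return im
def load(n): return pickle.load(open(f'{n}.pkl','rb'))
def cloud(im):
    h,w=im['range_z'].shape
    u,v=np.meshgrid(np.arange(w,dtype=float),np.arange(h,dtype=float))
    p=cv2.undistortPoints(np.stack([u,v],-1).reshape(-1,1,2),im['camera_matrix'],im['D']).reshape(h,w,2)
    z=im['range_z'][...,None]
    return (np.concatenate([p*z,z],-1)-im['t'])@im['R']
def save(im,f): cv2.imwrite('pics/'+f,im['color'][...,::-1])
E
python3 - <<'E'
from h import *
a=grab('scene');b=grab('top')
cv2.imwrite('pics/a.png',cv2.resize(np.vstack([a['color'],b['color']])[...,::-1],(480,600),interpolation=cv2.INTER_AREA))
save(a,'s.png');save(b,'t.png')
for i in (a,b): print(-i['R'].T@i['t'],i['R'][2])
print(get_state())
E
```

```text
pics
[-0.73738386  0.82298067  0.98437381] [ 0.74990107 -0.44545157 -0.48910252]
[0.38938515 0.03641484 1.31085342] [ 0.2062711   0.00409651 -0.97848631]
{'t': 0.1, 'joint_positions': array([-1.31319396,  0.41182403, -0.012733  ,  1.59692697,  0.00562774,
        1.13428989, -0.08219166]), 'qd': array([ 2.04271376e-03, -2.04148600e-04, -1.95346944e-04, -1.96997352e-03,
        1.74391127e-03, -7.84025389e-05,  1.42255078e-03]), 'effort': array([ 2.70203025e-03, -5.89093995e+01,  6.43978603e-01, -2.91706324e+01,
       -5.37100097e-02,  1.45524446e-02,  6.74480657e-05]), 'eef_pos': array([0.19993516, 0.59169644, 0.22190416]), 'tcp_rot': array([-5.09391918e-01, -3.09990392e+00,  2.21132812e-03]), 'wrist_force': array([ 1.04252647, -0.39428522, -0.33161216]), 'torque': array([-0.01578578,  0.03118484,  0.02264178]), 'finger_force': 0.0, 'grip_width': 0.0879182194160842}
```

View pics/s.png

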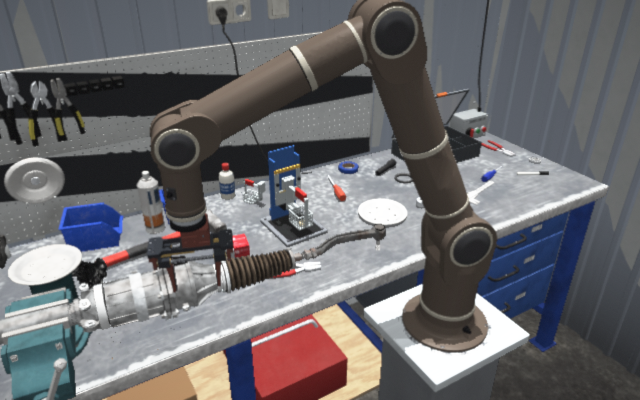

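View pics/t.png

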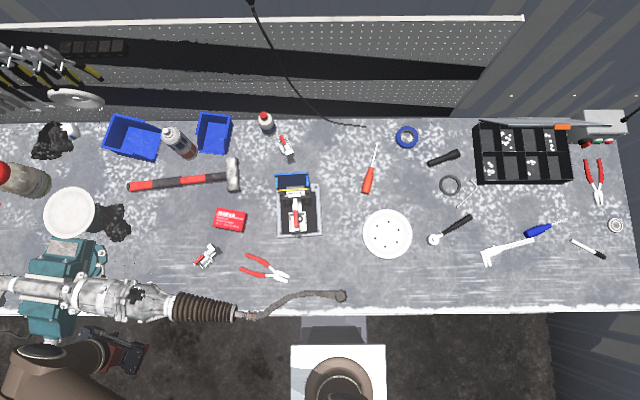

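The scene view shows the rack at (290,195) with the basket on its robot side, and the dish at (382,212). In the top view the rack is at (298,208), dish at (387,234), carton at (230,219), ratchet at (450,230). There's a decoy basket at (285,147) and another at (206,255).

Run:
```python
from h import *
im=load('top');P=cloud(im);hsv=cv2.cvtColor(im['color'],cv2.COLOR_RGB2HSV)
c0=im['color']
cv2.imwrite('pics/crop.png',cv2.resize(c0[160:270,190:420][...,::-1],None,fx=3.4,fy=3.4,interpolation=cv2.INTER_CUBIC))
r=lambda a:np.round(a,3)
def box(n,m):
    p=P[m&(im['range_z']>0)]
    print(n,len(p),r(np.percentile(p,[2,50,98],axis=0)).tolist())
H,S,V=[hsv[...,i] for i in range(3)]
red=((H<8)|(H>172))&(S>150)&(V>80)
blue=(H>105)&(H<125)&(S>120)&(V>50);yel=(H>20)&(H<35)&(S>120)&(V>80)
def win(u0,v0,u1,v1):
    w=np.zeros(H.shape,bool);w[v0:v1,u0:u1]=1;return w
W=win(270,165,325,240)
box('grip',red&W);box('blue',blue&W);box('yel',yel&W)
box('carton',red&win(205,200,255,235))
base=W&(P[...,2]>.006)&(P[...,2]<.02); box('base',base)
pts=P[base][:,:2].astype(np.float32); print(cv2.minAreaRect(pts*1000))
g=P[red&W][:,:2].astype(np.float32); print('gripRect',cv2.minAreaRect(g*1000))
d=win(355,200,420,265)&(P[...,2]>.004)&(P[...,2]<.03); box('dish',d)
print(cv2.minEnclosingCircle((P[d][:,:2]*1000).astype(np.float32)))
for uv in [(115,355),(250,316),(340,296),(205,306),(300,300),(285,147),(206,255),(231,175)]: print(uv,r(P[uv[1],uv[0]]))
print('pathmax', r(P[win(140,190,400,330)][:,2].max()))
```

```text
grip 20 [[0.531, 0.125, 0.164], [0.565, 0.128, 0.168], [0.58, 0.137, 0.171]]
blue 100 [[0.643, 0.088, 0.001], [0.674, 0.134, 0.268], [0.753, 0.197, 0.274]]
yel 43 [[0.635, 0.095, 0.083], [0.64, 0.148, 0.215], [0.674, 0.182, 0.219]]
carton 314 [[0.536, 0.323, 0.036], [0.568, 0.361, 0.041], [0.611, 0.428, 0.047]]
base 1332 [[0.516, 0.055, 0.007], [0.595, 0.107, 0.012], [0.696, 0.212, 0.017]]
((645.4039916992188, 144.58529663085938), (262.62017822265625, 177.73574829101562), 3.166544198989868)
gripRect ((554.7265625, 130.63572692871094), (50.732582092285156, 10.968801498413086), 4.3354902267456055)
dish 994 [[0.436, -0.265, 0.004], [0.52, -0.184, 0.011], [0.607, -0.095, 0.018]]
((533.5886840820312, -183.8146209716797), 156.88853454589844)
(115, 355) [0.194 0.553 0.371]
(250, 316) [0.262 0.267 0.162]
(340, 296) [ 0.316 -0.006  0.12 ]
(205, 306) [0.293 0.4   0.178]
(300, 300) [0.296 0.128 0.   ]
(285, 147) [0.826 0.179 0.075]
(206, 255) [0.452 0.461 0.005]
(231, 175) [0.735 0.376 0.038]
pathmax 1.311
```

View pics/crop.png

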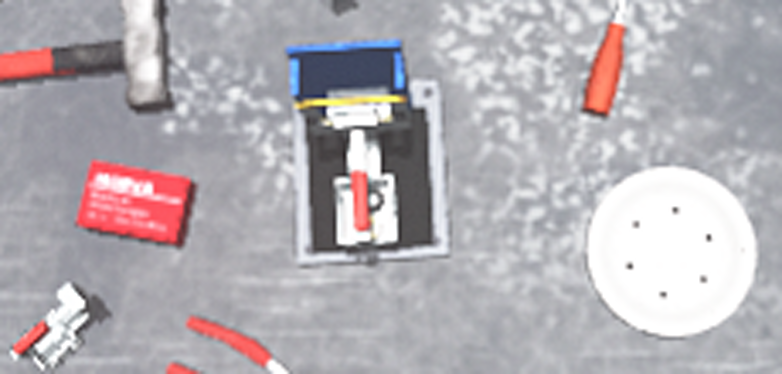

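The crop shows the rack yawed by about 3–4°, the grip at crop (360,200), and the dish at (672,252) with its holes. I'll go up and travel above the basket, then look with the wrist camera.

move_arm(
  series=[
    [1, 0, 0, -4.4, 0],
    [1, 0, 0, -4.4, 0],
    [1, 0, 0, -4.4, 0],
    [1, -4.8, -3.2, 0, 0],
    [1, -4.8, -3.2, 0, 0],
  ],
)

```text
t: 0.72
eef_pos: [0.271, 0.4998, 0.3546]
tcp_rot: [0.507, 3.1, 0.0]
wrist_force: [-0.2, 0.3, -0.7]
grip_width: 0.0877
finger_force: 0.0
```

move_arm(
  series=[
    [1, -4.8, -3.2, 0, 0],
    [1, -4.8, -3.2, 0, 0],
    [1, -4.8, -3.2, 0, 0],
    [1, -4.8, -3.2, 0, 0],
    [1, -4.8, -3.2, 0, 0],
  ],
)

```text
t: 1.35
eef_pos: [0.4474, 0.2706, 0.3545]
tcp_rot: [-0.509, -3.1, -0.0]
wrist_force: [0.1, 0.1, 0.2]
grip_width: 0.088
finger_force: 0.0
```

move_arm(
  series=[
    [1, -4.8, -3.2, 0, 0],
    [1, 0, 0, 0, -0.13],
    [1, 0, 0, 0, -0.13],
    [1, 0, 0, 0, -0.13],
    [1, 0, 0, 0, 0],
  ],
)

```text
t: 1.98
eef_pos: [0.4818, 0.2265, 0.3543]
tcp_rot: [0.099, -3.139, 0.0]
wrist_force: [-0.4, -0.2, -1.0]
grip_width: 0.0878
finger_force: 0.0
```

Run:
```python
from h import *
b=grab('wrist');save(b,'w.png');s=get_state();print(s['eef_pos'],s['tcp_rot'],s['wrist_force'],-b['R'].T@b['t'],b['R'][2])
a=grab('scene')
cv2.imwrite('pics/s2.png',cv2.resize(a['color'][130:250,230:370][...,::-1],None,fx=5,fy=5,interpolation=cv2.INTER_CUBIC))
```

```text
[0.48179917 0.22656219 0.35438137] [ 9.62658380e-02 -3.13964077e+00  3.75856962e-04] [ 0.08259483  0.20114759 -0.02455544] [0.40206153 0.22157753 0.51794617] [ 0.29041484  0.01865081 -0.95671907]
```

View pics/w.png

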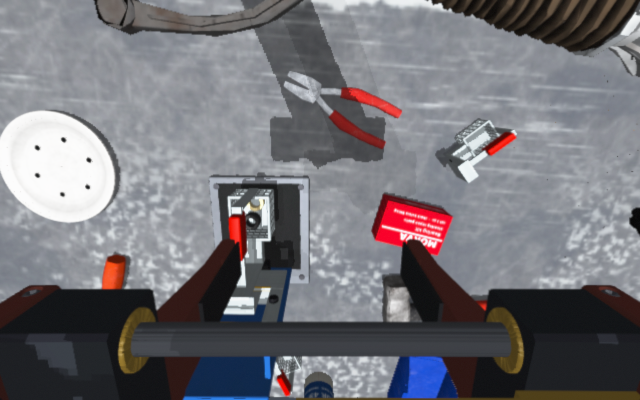

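View pics/s2.png

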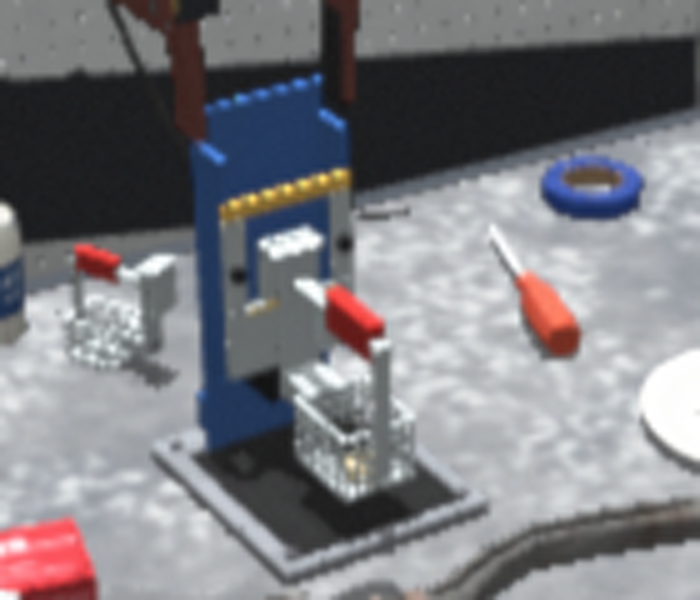

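Wrist view: grip at (237,237), rack base frame corners (210,178), (310,177), (308,278). Scene crop: yellow bar lower edge at about (222,218), and a sill edge with a yellowish mark at about (262,305).

Run:
```python
from h import *
r=lambda a:np.round(a,4)
w=load('wrist');P=cloud(w);hsv=cv2.cvtColor(w['color'],cv2.COLOR_RGB2HSV);H,S,V=[hsv[...,i].astype(int) for i in range(3)]
m=((H<8)|(H>172))&(S>150);k=np.zeros_like(m);k[200:275,222:252]=1;m&=k
p=P[m];print('grip z',r(np.percentile(p,[5,50,95],axis=0)).tolist())
top=p[(p[:,2]>.160)&(p[:,2]<.18)]; print(len(top),cv2.minAreaRect((top[:,:2]*1000).astype(np.float32)))
# ray to plane helper
def ray(im,uv):
    q=cv2.undistortPoints(np.array([[uv]],float),im['camera_matrix'],im['D'])[0,0]
    return -im['R'].T@im['t'], im['R'].T@np.array([q[0],q[1],1])
def toz(im,uv,z):
    c,d=ray(im,uv);return c+d*(z-c[2])/d[2]
for uv in [(210,178),(310,177),(308,278)]: print('base corner',uv,r(toz(w,uv,.012)))
b=(P[...,2]>.008)&(P[...,2]<.016);b[:,:205]=0;b[:,318:]=0;b[:170]=0;b[290:]=0
print('base',cv2.minAreaRect((P[b][:,:2]*1000).astype(np.float32)))
d=(P[...,2]>.010)&(P[...,2]<.02);d[:,125:]=0;d[:105]=0;d[225:]=0
print('dish',cv2.minEnclosingCircle((P[d][:,:2]*1000).astype(np.float32)))
t=load('top');T=cloud(t);hs=cv2.cvtColor(t['color'],cv2.COLOR_RGB2HSV)
y=(hs[...,0]>20)&(hs[...,0]<35)&(hs[...,1]>120);y[:,:270]=0;y[:,325:]=0;y[:165]=0;y[:200][195:]=0;y[195:]=0
q=T[y];q=q[q[:,2]>.19];print('yel',len(q),r(q.mean(0)),np.degrees(np.arctan(np.polyfit(q[:,1],q[:,0],1)[0])),r(q.min(0)),r(q.max(0)))
s=load('scene');Q=cloud(s);hs=cv2.cvtColor(s['color'],cv2.COLOR_RGB2HSV)
y=(hs[...,0]>18)&(hs[...,0]<35)&(hs[...,1]>100);k=np.zeros_like(y);k[163:176,270:302]=1
q=Q[y&k];print('yel scene',len(q),r(q.min(0)),r(q.max(0)),r(np.median(q,0)))
for u,v in [(275,172),(275,173),(275,174),(275,175),(282,189),(282,190),(282,191),(282,192),(282,193)]: print(u,v,s['color'][v,u],r(Q[v,u]))
```

```text
grip z [[0.4771, 0.1268, 0.1482], [0.5461, 0.1376, 0.1682], [0.5768, 0.182, 0.3572]]
404 ((555.6683959960938, 132.54721069335938), (53.042633056640625, 14.363314628601074), 3.221920967102051)
base corner (210, 178) [0.5243 0.0545 0.012 ]
base corner (310, 177) [0.5125 0.212  0.012 ]
base corner (308, 278) [0.6916 0.2184 0.012 ]
base ((611.19775390625, 135.71934509277344), (189.90135192871094, 159.96429443359375), 3.078030824661255)
dish ((523.5408935546875, -180.03846740722656), 87.98345947265625)
yel 31 [0.6383 0.1412 0.2162] -2.9444976060664003 [0.6346 0.093  0.2131] [0.6406 0.182  0.2191]
yel scene 95 [-0.7374 -0.084   0.0256] [0.9651 0.823  0.9844] [0.6396 0.138  0.2113]
275 172 [131 103  48] [0.6396 0.1821 0.2102]
275 173 [129 104  55] [0.6397 0.1822 0.2065]
275 174 [118 110  90] [0.6373 0.1835 0.2042]
275 175 [107 109 104] [0.634  0.1851 0.2025]
282 189 [111 118 119] [0.6462 0.1559 0.1363]
282 190 [172 178 177] [0.6358 0.1611 0.139 ]
282 191 [156 150 135] [0.6444 0.1571 0.1299]
282 192 [118 113 100] [0.6361 0.1613 0.1312]
282 193 [104 107 105] [0.6321 0.1633 0.1299]
```

move_arm(
  series=[
    [1, -3.4, -4.9, 0, 0],
    [1, -3.4, -4.9, 0, 0],
    [1, -0.1, 0, 0, 0.007],
    [1, 0, 0, 5.0, 0],
    [1, 0, 0, 5.0, 0],
  ],
)

```text
t: 2.7
eef_pos: [0.5569, 0.1343, 0.2537]
tcp_rot: [-0.088, 3.139, 0.002]
wrist_force: [1.0, 0.5, -0.7]
grip_width: 0.0879
finger_force: 0.0
```

Run:
```python
from h import *
w=grab('wrist');P=cloud(w);hsv=cv2.cvtColor(w['color'],cv2.COLOR_RGB2HSV);H,S,V=[hsv[...,i].astype(int) for i in range(3)]
m=((H<8)|(H>172))&(S>150)&(P[...,2]>.160)&(P[...,2]<.176)&(abs(P[...,0]-.55)<.06)&(abs(P[...,1]-.135)<.04)
p=P[m];print(len(p),cv2.minAreaRect((p[:,:2]*1000).astype(np.float32)),np.median(p,0))
s=get_state();print(s['eef_pos'],s['tcp_rot'],s['wrist_force'])
save(w,'w2.png')
```

```text
1012 ((555.2515258789062, 131.77615356445312), (52.047264099121094, 12.756795883178711), 3.3770546913146973) [0.55304533 0.13212424 0.16919424]
[0.55334793 0.13355807 0.24676865] [ 0.08818476 -3.13184084  0.00381314] [-3.38884125 -0.22302712 -5.35759213]
```

View pics/w2.png

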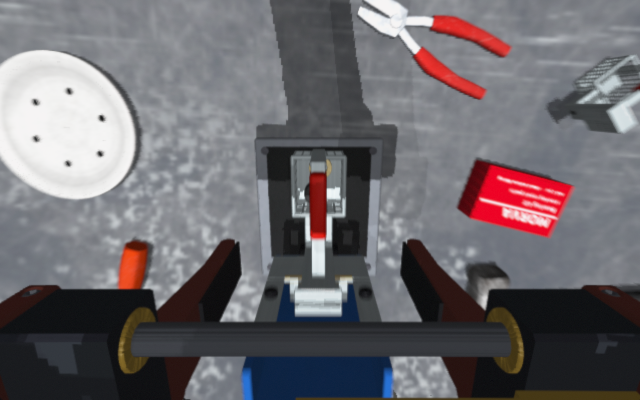

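The wrist view shows the grip at (318,205), midway between the fingers, with the bridge through the window behind it. I'll settle before descending.

move_arm(
  series=[
    [1, 0, -0.15, 0, 0],
    [1, 0, 0, 0, 0],
  ],
)

```text
t: 3.0
eef_pos: [0.5582, 0.1323, 0.257]
tcp_rot: [-0.089, 3.137, 0.002]
wrist_force: [-0.3, -0.3, 0.8]
grip_width: 0.0876
finger_force: 0.0
```

move_arm(
  series=[
    [1, 0.2, 0, 3.4, 0],
    [1, 0, 0, 3.4, 0],
    [1, 0, 0, 3.0, 0],
    [1, 0, 0, 1.8, 0],
    [1, 0, 0, 0, 0],
  ],
)

```text
t: 3.62
eef_pos: [0.5556, 0.1321, 0.1394]
tcp_rot: [-0.09, 3.14, 0.0]
wrist_force: [0.1, 0.9, 0.4]
grip_width: 0.0879
finger_force: 0.0
```

move_arm(
  series=[
    [1, 0, 0, 0, 0],
    [1, 0, 0, 0, 0],
  ],
)

```text
t: 3.88
eef_pos: [0.5561, 0.132, 0.1402]
tcp_rot: [-0.09, 3.138, 0.001]
wrist_force: [0.1, 0.4, -0.1]
grip_width: 0.0878
finger_force: 0.0
```

move_arm(
  series=[
    [0.4, 0, 0, 0.25, 0],
    [0.25, 0, 0, 0, 0],
    [0.22, 0, 0, 0, 0],
    [0.2, 0, 0, 0, 0],
    [0.1, 0, 0, 0, 0],
  ],
)

```text
t: 4.5
eef_pos: [0.5552, 0.1317, 0.1361]
tcp_rot: [-0.09, 3.14, 0.0]
wrist_force: [0.5, -0.4, 0.3]
grip_width: 0.0413
finger_force: 0.0
```

move_arm(
  series=[
    [0, 0, 0, 0, 0],
    [0, 0, 0, 0, 0],
    [0, 0, 0, 0, 0],
  ],
)

```text
t: 4.88
eef_pos: [0.5551, 0.1318, 0.1361]
tcp_rot: [0.09, -3.14, -0.0]
wrist_force: [0.0, -0.0, -0.3]
grip_width: 0.014
finger_force: 30.0
```

move_arm(
  series=[
    [0, 0, 0, -0.2, 0],
    [0, 0, 0, -0.2, 0],
    [0, 0, 0, -0.2, 0],
    [0, 0, 0, -0.2, 0],
    [0, 0, 0, 0, 0],
  ],
)

```text
t: 5.5
eef_pos: [0.5551, 0.1317, 0.1445]
tcp_rot: [-0.09, 3.14, 0.0]
wrist_force: [0.1, 0.2, -3.0]
grip_width: 0.014
finger_force: 30.0
```

move_arm(
  series=[
    [0, 0, 0, -0.2, 0],
    [0, 0, 0, -0.2, 0],
    [0, 0, 0, -0.2, 0],
    [0, 0, 0, 0, 0],
    [0, 0, 0, 0, 0],
  ],
)

```text
t: 6.12
eef_pos: [0.555, 0.1317, 0.1501]
tcp_rot: [0.09, -3.14, -0.0]
wrist_force: [0.1, -0.1, -3.0]
grip_width: 0.0137
finger_force: 30.0
```

Run:
```python
from h import *
a=grab('scene');s=get_state();print(s['eef_pos'],s['wrist_force'],s['torque'])
cv2.imwrite('pics/s3.png',cv2.resize(a['color'][150:220,260:330][...,::-1],None,fx=8,fy=8,interpolation=cv2.INTER_CUBIC))
```

```text
[0.55504119 0.13171423 0.15008847] [ 1.15322954 -0.31815701 -3.12606695] [0.03704265 0.03332078 0.04149141]
```

View pics/s3.png

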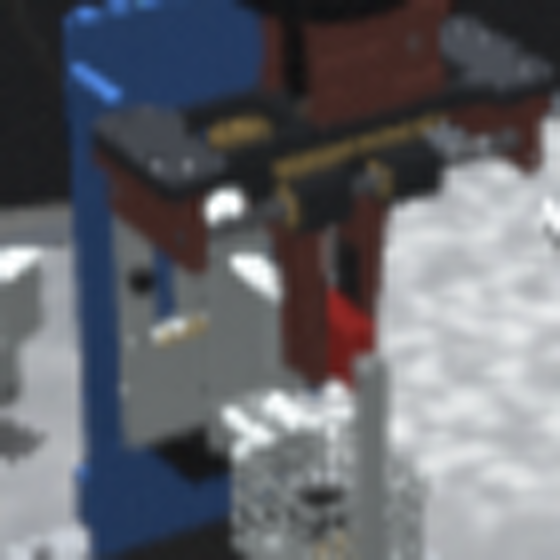

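The crop shows the basket lifted freely. The sill is at crop (180,325), about 17–19 mm above the floor, so a lift of about 22 mm is in the gap (even a 15 mm sill allows 24).

move_arm(
  series=[
    [0, 0, 0, -0.2, 0],
    [0, 0, 0, -0.2, 0],
    [0, 0, 0, -0.2, 0],
    [0, 0, 0, -0.2, 0],
    [0, 0, 0, 0, 0],
  ],
)

```text
t: 6.8
eef_pos: [0.5553, 0.1317, 0.1584]
tcp_rot: [-0.09, 3.14, 0.0]
wrist_force: [-1.0, -0.3, -2.4]
grip_width: 0.0136
finger_force: 30.0
```

move_arm(
  series=[
    [0, 0.1, 0, 0, 0],
    [0, 0, 0, 0, 0],
  ],
)

```text
t: 7.05
eef_pos: [0.554, 0.1316, 0.1581]
tcp_rot: [0.09, -3.14, 0.0]
wrist_force: [0.3, -0.9, -3.7]
grip_width: 0.0136
finger_force: 30.0
```

move_arm(
  series=[
    [0, 0.1, 0, 0, 0],
    [0, 0, 0, 0, 0],
  ],
)

```text
t: 7.3
eef_pos: [0.5531, 0.1316, 0.1581]
tcp_rot: [0.09, -3.14, -0.0]
wrist_force: [0.5, 0.3, -3.4]
grip_width: 0.0138
finger_force: 30.0
```

Free past the 0.5 mm play, so the tongue is over the sill. I'll draw it out slowly.

move_arm(
  series=[
    [0, 0.15, 0, 0, 0],
    [0, 0.15, 0, 0, 0],
    [0, 0.15, 0, 0, 0],
    [0, 0, 0, 0, 0],
  ],
)

```text
t: 7.8
eef_pos: [0.5485, 0.1314, 0.1582]
tcp_rot: [0.09, -3.14, -0.0]
wrist_force: [0.5, 0.2, -2.3]
grip_width: 0.0137
finger_force: 30.0
```

move_arm(
  series=[
    [0, 0.2, 0, 0, 0],
    [0, 0.2, 0, 0, 0],
    [0, 0.2, 0, 0, 0],
    [0, 0.2, 0, 0, 0],
    [0, 0, 0, 0, 0],
  ],
)

```text
t: 8.43
eef_pos: [0.5405, 0.1309, 0.1582]
tcp_rot: [0.09, -3.14, -0.0]
wrist_force: [0.2, -1.2, -2.4]
grip_width: 0.014
finger_force: 30.0
```

move_arm(
  series=[
    [0, 0.4, 0, 0, 0],
    [0, 0.5, 0, 0, 0],
    [0, 0.5, 0, 0, 0],
    [0, 0.5, 0, 0, 0],
    [0, 0, 0, 0, 0],
  ],
)

```text
t: 9.05
eef_pos: [0.5213, 0.1298, 0.1582]
tcp_rot: [0.09, -3.14, -0.0]
wrist_force: [0.3, 0.4, -3.6]
grip_width: 0.0144
finger_force: 30.0
```

move_arm(
  series=[
    [0, 1.0, 0, 0, 0],
    [0, 1.5, 0, 0, 0],
    [0, 1.0, 0, -0.5, 0],
    [0, 0, 0, -0.5, 0],
    [0, 0, 0, 0, 0],
  ],
)

```text
t: 9.68
eef_pos: [0.4875, 0.1281, 0.169]
tcp_rot: [-0.09, 3.138, 0.001]
wrist_force: [0.7, -0.1, -2.6]
grip_width: 0.0139
finger_force: 30.0
```

Run:
```python
from h import *
for n in ('wrist','top'):
    w=grab(n);P=cloud(w);z=P[...,2]
    d=(z>.004)&(z<.022)&(np.hypot(P[...,0]-.5235,P[...,1]+.18)<.11)&(w['color'].min(-1)>140)
    d=cv2.morphologyEx(d.astype(np.uint8),cv2.MORPH_OPEN,np.ones((3,3)))
    c=max(cv2.findContours(d,0,1)[0],key=cv2.contourArea)[:,0]
    p=P[c[:,1],c[:,0]];A=np.c_[2*p[:,:2],np.ones(len(p))];x=np.linalg.lstsq(A,(p[:,:2]**2).sum(1),rcond=None)[0]
    print(n,len(p),x[:2],np.sqrt(x[2]+x[0]**2+x[1]**2),cv2.minEnclosingCircle((p[:,:2]*1000).astype(np.float32)),p[:,2].mean())
save(load('wrist'),'w3.png');s=get_state();print(s['eef_pos'],s['wrist_force'])
```

```text
wrist 571 [ 0.52509644 -0.17160496] 0.07249418985212752 ((524.5873413085938, -177.9481964111328), 87.09430694580078) 0.01096806439367597
top 139 [ 0.5214905  -0.17822573] 0.08573343871940886 ((521.8248901367188, -179.0240020751953), 87.89173126220703) 0.01343369699971543
[0.48724044 0.12787447 0.16838655] [-0.12535952 -0.65312496 -2.32425294]
```

View pics/w3.png

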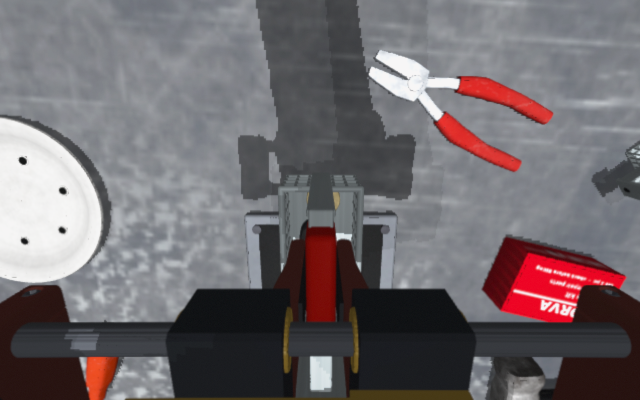

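The wrist view shows the basket clear of the rack with the parts inside, level. The dish centre is about (0.523, -0.180), so I'll carry it over.

move_arm(
  series=[
    [0, 0, -1, 0, 0],
    [0, 0, -2, 0, 0],
    [0, 0, -3, 0, 0],
    [0, 0, -3, 0, 0],
    [0, 0, -3, 0, 0],
  ],
)

```text
t: 10.4
eef_pos: [0.4936, 0.0062, 0.168]
tcp_rot: [0.089, -3.14, 0.001]
wrist_force: [0.1, 0.6, -3.0]
grip_width: 0.0139
finger_force: 30.0
```

move_arm(
  series=[
    [0, 0, -3, 0, 0],
    [0, 0, -3, 0, 0],
    [0, 0, -3, 0, 0],
    [0, -0.5, -3, 0, 0],
    [0, -0.5, -3, 0, 0],
  ],
)

```text
t: 11.02
eef_pos: [0.512, -0.143, 0.168]
tcp_rot: [0.089, -3.14, 0.0]
wrist_force: [0.8, 0.1, -3.1]
grip_width: 0.0138
finger_force: 30.0
```

move_arm(
  series=[
    [0, -0.5, -2, 0, 0],
    [0, -0.4, -1.5, 0, 0],
    [0, 0, -0.4, 0, 0],
    [0, 0, 0, 0, 0],
    [0, 0, 0, 0, 0],
  ],
)

```text
t: 11.65
eef_pos: [0.5233, -0.1787, 0.1681]
tcp_rot: [0.092, -3.14, -0.001]
wrist_force: [-0.3, 1.0, -3.3]
grip_width: 0.0137
finger_force: 30.0
```

Run:
```python
from h import *
from scipy.spatial.transform import Rotation as R
w=grab('top');P=cloud(w);z=P[...,2];s=get_state();print(s['eef_pos'],R.from_rotvec(s['tcp_rot']).as_matrix().round(3).tolist(),s['wrist_force'])
hsv=cv2.cvtColor(w['color'],cv2.COLOR_RGB2HSV)
a=grab('scene')
c=cv2.resize(w['color'][190:280,340:440],None,fx=4,fy=4);d=cv2.resize(a['color'][140:240,330:430],(400,360))
cv2.imwrite('pics/c4.png',np.hstack([c,d])[...,::-1])
```

```text
[ 0.52338501 -0.17868231  0.16812879] [[-0.998, -0.058, -0.0], [-0.058, 0.998, 0.001], [0.0, 0.001, -1.0]] [ 0.1377455  -0.67996883 -3.64791137]
```

View pics/c4.png

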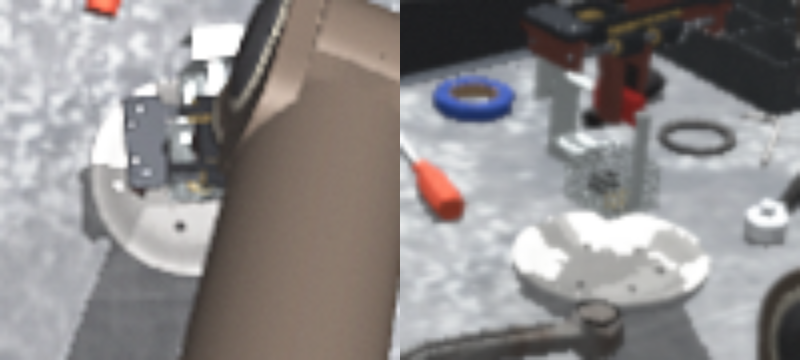

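The view shows the basket level and over the dish, with both parts in it. I'll lower it, then touch down gently.

move_arm(
  series=[
    [0, 0, -0.1, 1.0, 0],
    [0, 0, 0, 1.8, 0],
    [0, 0, 0, 1.8, 0],
    [0, 0, 0, 1.2, 0],
    [0, 0, 0, 0.6, 0],
  ],
)

```text
t: 12.38
eef_pos: [0.5231, -0.1805, 0.1033]
tcp_rot: [0.09, -3.139, -0.0]
wrist_force: [0.4, -0.1, -2.3]
grip_width: 0.0136
finger_force: 30.0
```

move_arm(
  series=[
    [0, 0, 0, 0.4, 0],
    [0, 0, 0, 0.2, 0],
    [0, 0, 0, 0.1, 0],
    [0, 0, 0, 0, 0],
    [0, 0, 0, 0, 0],
  ],
)

```text
t: 13.0
eef_pos: [0.5236, -0.1807, 0.0973]
tcp_rot: [-0.09, 3.14, -0.0]
wrist_force: [-1.1, -0.7, -3.4]
grip_width: 0.0138
finger_force: 30.0
```

move_arm(
  series=[
    [0, 0, 0, 0.1, 0],
    [0, 0, 0, 0.1, 0],
    [0, 0, 0, 0, 0],
  ],
)

```text
t: 13.38
eef_pos: [0.5239, -0.1806, 0.0957]
tcp_rot: [-0.09, 3.139, 0.0]
wrist_force: [-0.4, 1.5, 4.2]
grip_width: 0.0138
finger_force: 30.0
```

move_arm(
  series=[
    [0, 0, 0, -0.05, 0],
    [0, 0, 0, 0, 0],
  ],
)

```text
t: 13.62
eef_pos: [0.5237, -0.1806, 0.0958]
tcp_rot: [-0.09, 3.14, -0.0]
wrist_force: [0.3, -0.3, 1.2]
grip_width: 0.0142
finger_force: 30.0
```

Run:
```python
from h import *
a=grab('scene');s=get_state();print(s['eef_pos'],s['wrist_force'],s['torque'])
w=grab('wrist')
c=cv2.resize(a['color'][170:230,345:425],(480,360),interpolation=cv2.INTER_CUBIC)
d=cv2.resize(w['color'][80:330,150:490],(320,235));d=np.vstack([d,np.zeros((125,320,3),np.uint8)])
cv2.imwrite('pics/c5.png',np.hstack([c,d])[...,::-1])
```

```text
[ 0.52375326 -0.18060164  0.09578332] [0.61525193 0.26268333 1.06340734] [ 0.17157356  0.06944907 -0.03054081]
```

View pics/c5.png

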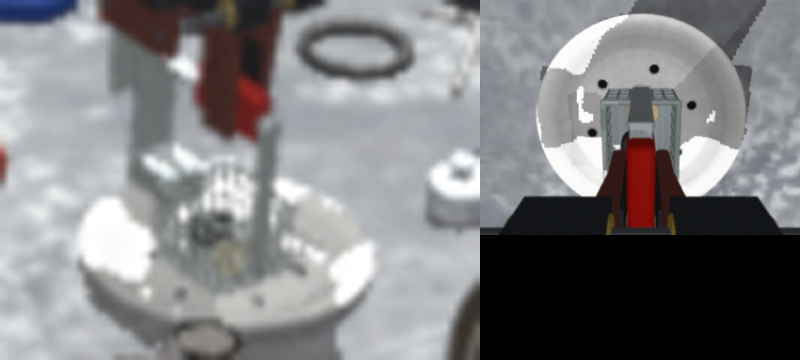

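The crop shows the basket inside the dish floor (wrist crop x 603–681, against dish 538–747), with both parts in it. I'll release.

move_arm(
  series=[
    [0.22, 0, 0, 0, 0],
    [0.3, 0, 0, 0, 0],
    [0.5, 0, 0, 0, 0],
    [0.7, 0, 0, 0, 0],
    [0.8, 0, 0, 0, 0],
  ],
)

```text
t: 14.35
eef_pos: [0.5234, -0.1806, 0.0956]
tcp_rot: [0.09, -3.14, -0.0]
wrist_force: [-0.2, 0.3, -0.3]
grip_width: 0.0528
finger_force: 0.0
```

move_arm(
  series=[
    [0.8, 0, 0, 0, 0],
    [0.8, 0, 0, -1, 0],
    [0.8, 0, 0, -3, 0],
    [0.8, 0, 0, -5, 0],
    [0.8, 0, 0, -5, 0],
  ],
)

```text
t: 14.98
eef_pos: [0.5232, -0.1807, 0.2377]
tcp_rot: [-0.089, 3.14, -0.0]
wrist_force: [1.1, -0.6, -0.5]
grip_width: 0.0701
finger_force: 0.0
```

move_arm(
  series=[
    [0.8, 0, 0, -4, 0],
    [0.8, 5, 0, 0, 0],
    [0.8, 5, 0, 0, 0],
    [0.8, 0, 0, 0, 0],
    [0.8, 0, 0, 0, 0],
  ],
)

```text
t: 15.6
eef_pos: [0.4244, -0.1862, 0.2765]
tcp_rot: [-0.09, 3.138, 0.0]
wrist_force: [0.5, 0.9, -0.5]
grip_width: 0.0702
finger_force: 0.0
```

Run:
```python
from h import *
w=grab('wrist');P=cloud(w);hsv=cv2.cvtColor(w['color'],cv2.COLOR_RGB2HSV);H,S=[hsv[...,i].astype(int) for i in (0,1)]
m=((H<8)|(H>172))&(S>150)&(P[...,2]>.1)&(P[...,2]<.15)&(np.hypot(P[...,0]-.523,P[...,1]+.18)<.06)
p=P[m];print(cv2.minAreaRect((p[:,:2]*1000).astype(np.float32)),np.median(p,0))
d=(P[...,2]>.006)&(P[...,2]<.022)&(np.hypot(P[...,0]-.5235,P[...,1]+.18)<.11)
q=(P[d][:,:2]*1000).astype(np.float32);print('dish',cv2.minEnclosingCircle(q))
s=get_state();print(s['t'],s['eef_pos'],s['wrist_force'])
a=grab('scene')
cv2.imwrite('pics/c6.png',np.hstack([cv2.resize(w['color'],(480,300)),cv2.resize(a['color'][150:230,340:425],(319,300))])[...,::-1])
```

```text
((527.0869140625, -180.47012329101562), (54.461280822753906, 12.860566139221191), 3.493492603302002) [ 0.52409214 -0.18016586  0.12831223]
dish ((523.3560791015625, -180.06785583496094), 87.45655822753906)
15.65 [ 0.42469443 -0.18615036  0.27619948] [-0.33691656  0.72410883  0.25665879]
```

View pics/c6.png

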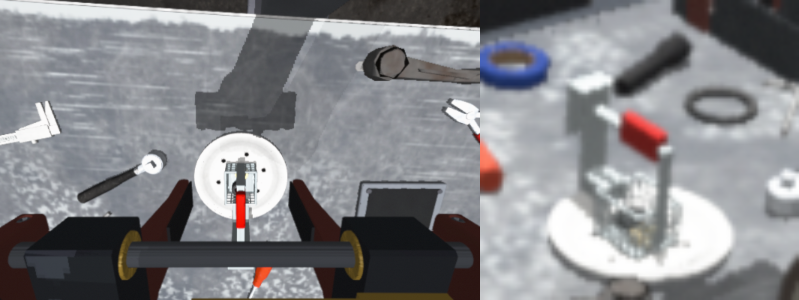

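The basket stands upright and central in the dish to within about 3 mm, with the grip top at the expected height.

```bash
python3 -c "from bench import hand_in; print(hand_in())"
```

```text
the job is handed in; nothing more can be done
None
```

The job is handed in: the basket came off the hook without being forced and stands upright in the dish, about 3 mm off centre; both parts were in it just before release and the ratchet and red carton were left alone (about 16 s on the robot's clock).

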